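Sort spoons and fork into the leaning cutlery holders

TASK

Tidy the cutlery for the guests: put both spoons into the round holder and the fork into the square one, handle first, each handle eased in gently until its end is felt to rest on the bottom of the holder; do not ram it. Leave the wine glasses, the candle glass and the salt shaker standing where they are.

Things in the scene. Friction and masses are not known exactly. Their poses are not given: they have to be found in the camera images.
- spoon_a: Steel soup spoon, 193 mm; round bowl 44 mm wide, 11 deep, centred at x = +41 mm. One of two alike. Lies along its x axis, z up; origin on the table plane under the neck. Grip the neck: 10 mm wide, 6 high, centre 11 mm up, x -11 to +20. Handle to -x, sloping down to a flat end 18 mm wide, 4 thick, x -80 to -130. 60 g, balances near x = -50.
- spoon_b: Steel soup spoon, 193 mm; round bowl 44 mm wide, 11 deep, centred at x = +41 mm. One of two alike. Lies along its x axis, z up; origin on the table plane under the neck. Grip the neck: 10 mm wide, 6 high, centre 11 mm up, x -11 to +20. Handle to -x, sloping down to a flat end 18 mm wide, 4 thick, x -80 to -130. 60 g, balances near x = -50.
- fork: Steel fork, 216 mm; four tines, 26 mm wide, to x = +86 mm. Lies along its x axis, z up; origin on the table plane under the neck. Grip the neck: 10 mm wide, 6 high, centre 11 mm up, x -11 to +20. Handle to -x, sloping down to a flat end 18 mm wide, 4 thick, x -80 to -130. 60 g, balances near x = -50.
- round_cup: Round steel cutlery holder, 76 mm across (70 inside), on a dark wooden stand. Fixed, leaning: axis rises 35 deg above level, mouth up and to the robot's left (about +y). Origin: centre of the underside; z along the axis out of the mouth, y level, x down to the lower wall. 105 mm long; inner floor at z = 4 mm; walls 3 mm; mouth's lips 69 and 132 mm above the table; foot 150 x 90 mm.
- square_cup: Square steel cutlery holder, 76 mm wide (70 inside), on a dark wooden stand. Fixed, leaning: axis rises 35 deg above level, mouth up and to the robot's left (about +y). Origin: centre of the underside; z along the axis out of the mouth, y level, x down to the lower wall. 105 mm long; inner floor at z = 4 mm; walls 3 mm; mouth's lips 69 and 132 mm above the table; foot 150 x 90 mm.
- wine_glass_big: Bystander: wine glass 188 mm tall, 80 mm wide, standing; origin under its foot.
- wine_glass_small: Bystander: wine glass 160 mm tall, 68 mm wide, standing; origin under its foot.
- candle_glass: Bystander: amber candle glass 60 mm tall, 68 mm wide; origin under it.
- salt_shaker: Bystander: steel salt shaker 68 mm tall, 40 mm wide; origin under it.
- spoon_a_end (a point): Point at the very end of the handle of spoon_a: 130 mm to -x of its origin, 2 mm above its underside.
- spoon_b_end (a point): Point at the very end of the handle of spoon_b: 130 mm to -x of its origin, 2 mm above its underside.
- fork_end (a point): Point at the very end of the handle of the fork: 130 mm to -x of its origin, 2 mm above its underside.
There are look-alikes about, which are no part of the job. What is shaped like the spoon_b but purple is not meant. Leave any purple look-alike of the fork alone.

How it is judged:
By the outcome, as a careful person would: the job done as asked, in the order asked, and still so for the second after the job is handed in, with the robot touching nothing.
It also fails if it takes over 72 s, if anything falls off the work surface, if the arm or the gripper's body presses on something with over 40 N, if the wrist force passes 120 N, or if a joint passes its speed limit or range.

ROBOT

A 6-joint arm with a two-finger parallel gripper is mounted at the origin on the work surface. World frame = base frame: x ahead of the robot, y to its left, z up, the work surface at z = 0. Lengths are in mm, angles in rad, forces in N, time in s.
With the tool pointing down it reaches from about 300 to 775 mm from the base axis. Payload 14.6 kg.
Tool frame: the origin (TCP) lies at the very end of the fingers, on their centre line; the grasp point (between the pads) lies 19 mm behind it; z points along the fingers, y is the line along which they close (so a half turn about z gives the same grasp; the last joint's range is limited). The gripper opens to 94 mm and grips with 3 to 60 N. Pads are 16 mm wide; open, the fingers measure 119 mm over their backs; the gripper's body (75 mm by 177 mm) begins 78 mm behind the grasp point.
Start: joints at [-1.336, 0.3, 1.521, -0, 1.321, -0.067], TCP at [163.475, -525.134, 205.446] pointing down, gripper open.
Joint ranges: [-3.03, 3.03], [-0.79, 2.21], [0.23, 2.52], [-1.04, 4.18], [0, 3.07], [-2.55, 2.55]. Speed limits (rad/s): [2.22, 2.22, 2.57, 3.14, 3.14, 3.14].

INTERFACE

Orientations are given as [roll, pitch, yaw] about the fixed x, y, z axes, in that order (R = Rz(yaw) Ry(pitch) Rx(roll)).
In Python, from cell import manip gives the robot as it stands.
- The arm moves only by the tool servo_tool, never from a script. Its argument "rows" is a list of rows, each a list of 7 numbers: the turn, a rotation vector about the world's x, y, z in degrees, then the shift along the world's x, y, z in mm, then the closure, from 0 (fully open) to 1 (shut). In form: [[rx, ry, rz, dx, dy, dz, fingers], ...]. A call has 1 to 20 rows; each row shifts and turns the commanded pose from where the row before left it; what a row does not reach is not made up. A row lasts 1/8 s, in which the tool goes at most 62.5 mm and 10.7 degrees, less where a joint would pass 70% of its speed; a pose out of reach is approached as far as the arm can. A call with a gripper value outside its range is refused whole. The fingers move at their own pace and stop on an object; "grip_force" is the grip in N (left out, the last holds). Time passes only in rows, so rows that do not move let the fingers close. It gives the time, the measured TCP pose, the force, the opening and the grip force at its end, in the units of the state.
- manip.read_state(): the state, without advancing time (a new reading comes with each control period).
- manip.camera(name): name is "side" or "top"; returns the picture (420x560x3 uint8, red, green, blue); there is no depth.
- manip.camera_info(name): a dict with "fx", "fy", "cx", "cy" (pixels), "position" and "rotation" of the camera in the world. Camera axes: x right, y down, z forward; pixel columns grow to the right and rows downward; lengths in mm; the calibration is good to about 2 mm. A picture is of the moment at which its call begins. camera_info takes no time and is no camera call.
- manip.sign_off(): hands the job in; it is judged then, once.
The state is a dict: "clock": time; "joints": joint angles; "qd": joint speeds; "effort": joint torques, N m; "eef_pos": TCP position; "eef_rot": TCP orientation; "wrist_force": force on the tool from outside, world axes, zero at the start; "moment": the same for the moment, N m; "finger_gap": finger opening in mm; "finger_force": force on a finger pad.
Only numpy, scipy, OpenCV 4.12 (cv2) and the standard library are available. Lean on these libraries where they do the work, as an engineer would, in place of code of your own. Each camera call takes 0.05 s, during which the arm holds its last target. There are 200 camera calls.

## Working session

There is one attempt and no reset: what is moved stays moved. The work goes in short steps, Python scripts to look and compute and a tool call to move; the robot and the scene stay as the last step left them, time stands still between calls to the robot, and variables do not carry over. Pictures are saved under pics/ and viewed, at most 10 in all, crops included, and the job is handed in when it is done.

Besides the shell and the picture viewer there is one more tool, called as name([rows], argument=value, ...), one row to a line, values as JSON. servo_tool: Moves the arm, as the interface text tells. Its arguments: {"type":"object","properties":{"rows":{"type":"array","items":{"type":"array","items":{"type":"number"}}},"grip_force":{"type":"number"}},"required":["rows"]}

```bash
mkdir -p pics; ls; python3 - <<'E'
from cell import manip
import cv2
for n in("top","side"):
    im=manip.camera(n); cv2.imwrite(f"pics/{n}0.png",cv2.cvtColor(im,cv2.COLOR_RGB2BGR)); print(n,manip.camera_info(n))
s=manip.read_state();print(s)
E
```

```text
pics
top {'fx': 527.6365033986609, 'fy': 527.6365033986609, 'cx': 279.3314042852879, 'cy': 208.9155005359178, 'position': array([ 3.45959016e+02, -1.77413336e-01,  1.40634367e+03]), 'rotation': array([-3.05354034,  0.00408713, -1.56517956])}
side {'fx': 481.46108660972146, 'fy': 481.46108660972146, 'cx': 278.8559157732608, 'cy': 211.30436702406257, 'position': array([-174.03183081,  629.14638616,  977.6446635 ]), 'rotation': array([-2.36645117,  0.01698079, -2.34636318])}
{'clock': 0.1, 'joints': array([-1.33556788e+00,  3.00412875e-01,  1.52151162e+00, -7.13440557e-06,
        1.32071506e+00, -6.66159348e-02]), 'qd': array([ 9.93773154e-04, -8.57550410e-04,  2.34759394e-04,  7.05142790e-05,
        1.05618753e-03,  1.58204582e-03]), 'effort': array([ 1.93293331e-04, -5.32643867e+01, -3.53285015e+01,  7.09580421e-02,
        2.34709057e-02, -4.47587115e-05]), 'eef_pos': array([ 163.43657526, -524.90724501,  204.94765716]), 'eef_rot': array([-3.14054761e+00, -6.27934138e-05,  3.01846122e-01]), 'wrist_force': array([ 0.63940376, -0.11325566, -0.61156159]), 'moment': array([-0.01769272,  0.02348999,  0.03161017]), 'finger_force': 0.0, 'finger_gap': 93.78599460740594}
```

View pics/top0.png

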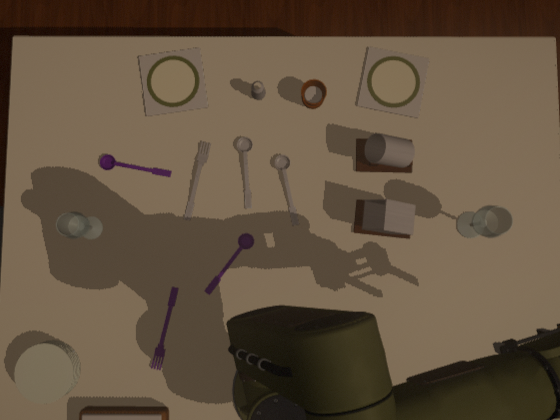

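View pics/side0.png

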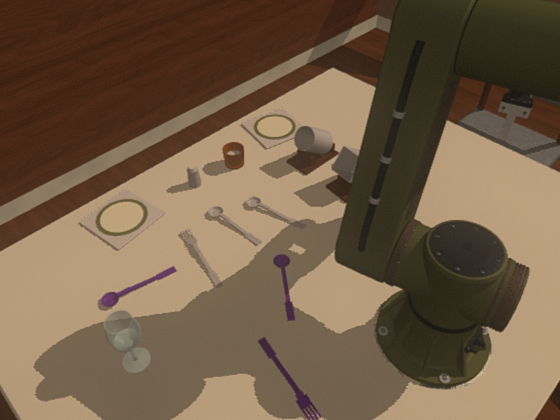

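The top picture shows steel spoons at (243,145)-(248,207) and (280,161)-(295,223), and a steel fork at (204,143)-(187,217). The purple spoons at (108,162) and (246,241) and the purple fork at (165,330) are look-alikes and aren't wanted. The round cup is at (388,151) and the square cup at (388,217). I'll confirm in an enlarged crop.

```bash
python3 - <<'E'
import cv2
im=cv2.imread("pics/top0.png")
c=im[125:240,175:305]; c=cv2.convertScaleAbs(cv2.resize(c,None,fx=5,fy=5,interpolation=cv2.INTER_CUBIC),alpha=1.5)
cv2.imwrite("pics/cropA.png",c)
c=im[120:245,345:425]; a=cv2.resize(c,None,fx=4.5,fy=4.5,interpolation=cv2.INTER_CUBIC)
b=cv2.resize(cv2.imread("pics/side0.png")[115:205,280:365],(400,424),interpolation=cv2.INTER_CUBIC)
import numpy as np
o=np.zeros((563,760,3),np.uint8);o[:a.shape[0],:360]=a[:563];o[:424,360:]=b
cv2.imwrite("pics/cropB.png",cv2.convertScaleAbs(o,alpha=1.4))
E
```

```text
(no output)
```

View pics/cropA.png

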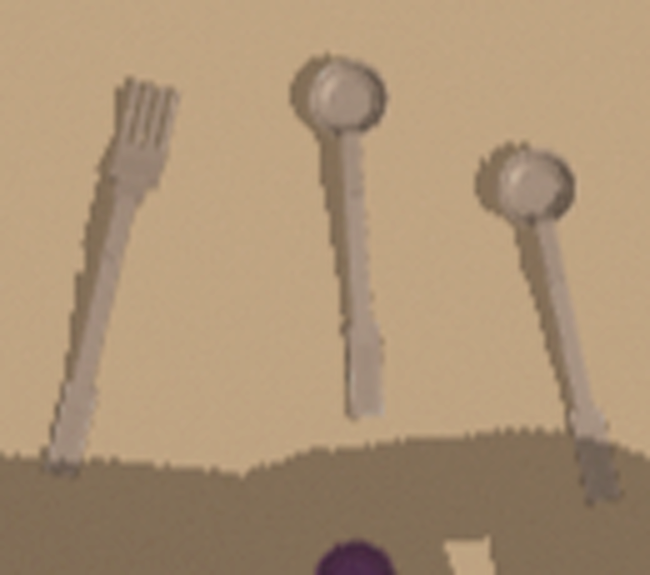

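View pics/cropB.png

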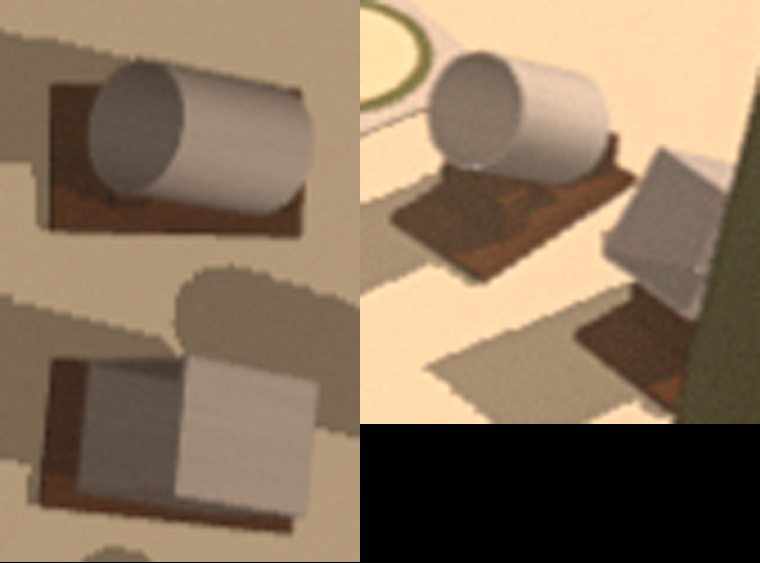

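The crop confirms three steel pieces. In full-image pixels: the spoon at (244,144) has its handle end at (248,208), the spoon at (282,162) has its end at (295,225), and the fork runs from tines (205,142) to end (188,218). Their colour is steel, so none is a purple look-alike. The round mouth's lips are at about (364.6,149) and (386,148), and the square mouth's at about (363,215) and (385,215).

```bash
cat > h.py <<'E'
from cell import manip
import numpy as np
from scipy.spatial.transform import Rotation as Ro
I={n:manip.camera_info(n) for n in("top","side")}
def ray(n,u,v,z):
    i=I[n]; d=Ro.from_euler('xyz',i['rotation']).as_matrix()@np.array([(u-i['cx'])/i['fx'],(v-i['cy'])/i['fy'],1])
    p=np.array(i['position']); return p+d*(z-p[2])/d[2]
def proj(n,P):
    i=I[n]; c=Ro.from_euler('xyz',i['rotation']).as_matrix().T@(np.asarray(P)-i['position']); return np.array([i['fx']*c[0]/c[2]+i['cx'],i['fy']*c[1]/c[2]+i['cy']])
E
python3 - <<'E'
from h import *
np.set_printoptions(precision=1,suppress=True)
A=lambda u,v,z:ray("top",175+u/5,125+v/5,z)
B=lambda u,v,z:ray("top",345+u/4.5,120+v/4.5,z)
for n,h,hx,hz,e in [("sp_left",(346,96),41,12,(365,417)),("sp_right",(536,187),41,12,(600,502)),("fork",(150,86),86,8,(64,470))]:
    H=A(*h,hz);E=A(*e,4);d=(H-E)[:2];L=np.hypot(*d);d/=L
    print(n,"len",L,"exp",hx+130,"th",np.degrees(np.arctan2(d[1],d[0])),"origin",((H[:2]-hx*d)+(E[:2]+130*d))/2, "side",proj("side",H),proj("side",E))
print("round foot",[B(u,v,10)[:2] for u,v in[(50,85),(300,90),(300,237),(50,230)]])
print("round lips",B(88,130,69),B(185,125,132), "side mouth c",ray("side",304.9,138.4,100.5))
print("sq foot",[B(u,v,10)[:2] for u,v in[(51,360),(40,507),(290,533)]])
print("sq corners",[B(*q) for q in[(90,360,69),(77,493,69),(188,357,132),(175,497,132)]])
E
```

```text
sp_left len 172.5292917649299 exp 171 th 3.8409750231964077 origin [601.1  98.6] side [215.5 210.4] [260.2 242.7]
sp_right len 171.5831729918603 exp 171 th 11.745400324327564 origin [553.5  -9.2] side [254.  200.9] [304.8 226.7]
fork len 211.52507099795108 exp 216 th -11.652859791127254 origin [566.6 224.3] side [184.2 230.1] [220.7 284. ]
round foot [array([ 659.1, -199. ]), array([ 656.8, -348. ]), array([ 568.2, -346.6]), array([ 571.7, -198.4])]
round lips [ 619.9 -212.1   69. ] [ 610.  -254.8  132. ] side mouth c [ 612.5 -230.4  100.5]
sq foot [array([ 494.1, -198.4]), array([ 407.2, -191.3]), array([ 392.7, -337.8])]
sq corners [array([ 487.9, -212.1,   69. ]), array([ 412.6, -204.1,   69. ]), array([ 483.1, -254.9,  132. ]), array([ 407.6, -247. ,  132. ])]
```

servo_tool([
  [0, 0, -0.4, 20, 30, 5, 0.5],
  [0, 0, -0.4, 29, 37, 5, 0.5],
  [0, 0, -0.4, 29, 37, 5, 0.5],
  [0, 0, -0.4, 29, 37, 0, 0.5],
  [0, 0, -0.4, 29, 37, 0, 0.5],
  [0, 0, -0.4, 29, 37, 0, 0.5],
  [0, 0, -0.4, 29, 37, 0, 0.5],
  [0, 0, -0.4, 29, 37, 0, 0.5],
  [0, 0, -0.4, 29, 37, 0, 0.5],
  [0, 0, -0.4, 29, 37, 0, 0.5],
  [0, 0, -0.4, 29, 37, 0, 0.5],
  [0, 0, -0.4, 29, 37, -10, 0.5],
  [0, 0, -0.4, 29, 37, -10, 0.5],
  [0, 0, -0.4, 28, 43, -10, 0.5],
  [0, 0, 0, 0, 0, -20, 0.5],
  [0, 0, 0, 0, 0, -30, 0.5],
  [0, 0, 0, 0, 0, -20, 0.5],
  [0, 0, 0, 0, 0, 0, 0.5],
], grip_force=30)

```text
clock: 2.35
eef_pos: [558.7, -8.0, 119.0]
eef_rot: [-3.141, 0.003, 0.204]
wrist_force: [0.1, -0.1, 0.3]
finger_gap: 46.6
finger_force: 0.0
```

servo_tool([
  [0, 0, 0, 0.7, 0, -35, 0.6],
  [0, 0, 0, 0, 0, -35, 0.6],
  [0, 0, 0, 0, 0, -25, 0.6],
  [0, 0, 0, 0, 0, -12, 0.6],
  [0, 0, 0, 0, 0, -6, 0.6],
  [0, 0, 0, 0, 0, -3, 0.6],
  [0, 0, 0, 0, 0, 0, 0.6],
  [0, 0, 0, 0, 0, 0, 1],
  [0, 0, 0, 0, 0, 0, 1],
  [0, 0, 0, 0, 0, 0, 1],
  [0, 0, 0, 0, 0, 0, 1],
  [0, 0, 0, 0, 0, 0, 1],
  [0, 0, 0, 0, 0, 0, 1],
])

```text
clock: 3.98
eef_pos: [560.2, -8.1, 4.5]
eef_rot: [3.142, -0.0, 0.204]
wrist_force: [-1.0, 0.6, 2.4]
finger_gap: 9.4
finger_force: 30.0
```

servo_tool([
  [0, 0, 0, 0, 0, 10, 1],
  [0, 0, 0, 0, 0, 45, 1],
  [0, 0, 0, 0, 0, 45, 1],
  [0, 0, 0, 0, 0, 40, 1],
  [0, 0, 7.7, 6, -7.5, 4, 1],
  [0, 0, 7.7, 6, -7.5, 4, 1],
  [0, 0, 7.7, 6, -7.5, 4, 1],
  [0, 0, 7.7, 6, -7.5, 4, 1],
  [0, 0, 7.7, 6, -7.5, 4, 1],
  [0, 0, 7.7, 5, -7.5, 3, 1],
  [0, 0, 7.7, 5, -7.5, 3, 1],
  [0, 0, 7.7, 5, -7.5, 3, 1],
  [0, 0, 7.7, 5, -7.5, 3, 1],
  [0, 0, 7.8, 6, -7.5, 3, 1],
  [5, -0.1, 0, 0, 0, 0, 1],
  [5, -0.1, 0, 0, 0, 0, 1],
  [5, -0.1, 0, 0, 0, 0, 1],
  [0, 0, 0, 0, 0, 0, 1],
])

```text
clock: 6.22
eef_pos: [615.9, -84.2, 179.4]
eef_rot: [-3.141, -0.261, 1.548]
wrist_force: [0.3, 0.9, -1.1]
finger_gap: 9.8
finger_force: 30.0
```

```bash
python3 -c "
from h import *
s=manip.read_state();print(s['joints'].round(2),s['eef_pos'].round(1),s['finger_gap'])"
```

```text
[-0.3   0.51  1.3   0.25  1.4  -0.33] [615.9 -84.2 179.4] 9.790803356789924
```

servo_tool([
  [5, -0.1, 0, 0, 0, 0, 1],
  [5, -0.1, 0, 0, 0, 0, 1],
  [5, -0.1, 0, 0, 0, 0, 1],
  [5, -0.1, 0, 0, 0, 0, 1],
  [0, 0, 0, 0.6, 1.5, -1.5, 1],
  [0, 0, 0, 0, 0, 0, 1],
])

```text
clock: 6.98
eef_pos: [616.9, -81.0, 178.1]
eef_rot: [-3.141, -0.608, 1.55]
wrist_force: [0.5, 1.2, -1.3]
finger_gap: 9.3
finger_force: 30.0
```

```bash
python3 - <<'E'
from h import *
import cv2
s=manip.read_state();print(s['joints'].round(2),s['eef_pos'].round(1),s['eef_rot'].round(3))
c=manip.camera("top")[100:220,260:430,::-1];d=manip.camera("side")[60:240,180:400,::-1]
o=np.zeros((600,800,3),np.uint8);o[:282,:400]=cv2.resize(c,(400,282),interpolation=2);o[:327,400:]=cv2.resize(d,(400,327),interpolation=2)
cv2.imwrite("pics/in1.png",cv2.convertScaleAbs(o[:330],alpha=1.5))
R=Ro.from_euler('xyz',s['eef_rot']).as_matrix();P=s['eef_pos']+R@[-137,0,2.5]
print("end",P,proj("top",P),proj("side",P))
E
```

```text
[-0.42  0.6   1.26  0.55  1.54 -0.49] [616.9 -81.  178.1] [-3.141 -0.608  1.55 ]
end [ 614.57717981 -192.02558263   97.77943987] [358.38419208 148.642555  ] [295.46919369 144.49557016]
```

View pics/in1.png

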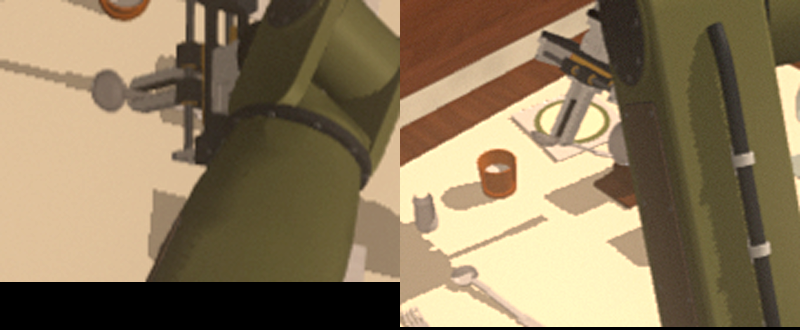

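servo_tool([
  [0, 0, 0, -0.1, -6.1, -4.3, 1],
  [0, 0, 0, -0.2, -12.3, -8.6, 1],
  [0, 0, 0, -0.2, -12.3, -8.6, 1],
  [0, 0, 0, -0.2, -12.3, -8.6, 1],
  [0, 0, 0, -0.2, -12.3, -8.6, 1],
  [0, 0, 0, -0.2, -12.3, -8.6, 1],
  [0, 0, 0, -0.2, -12.3, -8.6, 1],
  [0, 0, 0, -0.2, -8.2, -5.7, 1],
  [0, 0, 0, 0, -4.1, -2.9, 1],
  [0, 0, 0, 0, -2.5, -1.7, 1],
  [0, 0, 0, 0, -2.5, -1.7, 1],
  [0, 0, 0, 0, 0, 0, 1],
])

```text
clock: 8.57
eef_pos: [615.3, -178.8, 110.1]
eef_rot: [-3.141, -0.611, 1.55]
wrist_force: [-0.9, -0.2, -0.8]
finger_gap: 9.4
finger_force: 30.0
```

servo_tool([
  [0, 0, 0, 0, -1.2, -0.9, 1],
  [0, 0, 0, 0, -1.2, -0.9, 1],
  [0, 0, 0, 0, -1.2, -0.9, 1],
  [0, 0, 0, 0, -1.2, -0.9, 1],
  [0, 0, 0, 0, -0.8, -0.6, 1],
  [0, 0, 0, 0, -0.8, -0.6, 1],
  [0, 0, 0, 0, 0, 0, 1],
])

```text
clock: 9.45
eef_pos: [615.3, -185.3, 105.2]
eef_rot: [-3.141, -0.611, 1.549]
wrist_force: [-0.2, 0.7, -0.7]
finger_gap: 9.7
finger_force: 30.0
```

servo_tool([
  [0, 0, 0, 0, -0.8, -0.6, 1],
  [0, 0, 0, 0, -0.8, -0.6, 1],
  [0, 0, 0, 0, -0.8, -0.6, 1],
  [0, 0, 0, 0, 0, 0, 1],
])

```text
clock: 9.95
eef_pos: [615.2, -187.7, 103.4]
eef_rot: [-3.141, -0.611, 1.549]
wrist_force: [0.1, 0.0, -0.3]
finger_gap: 9.0
finger_force: 30.0
```

servo_tool([
  [0, 0, 0, 0, -0.8, -0.6, 1],
  [0, 0, 0, 0, -0.8, -0.6, 1],
  [0, 0, 0, 0, 0, 0, 1],
])

```text
clock: 10.32
eef_pos: [615.3, -189.3, 102.2]
eef_rot: [-3.141, -0.611, 1.549]
wrist_force: [-0.6, 0.2, -0.5]
finger_gap: 9.4
finger_force: 30.0
```

servo_tool([
  [0, 0, 0, 0, -0.8, -0.6, 1],
  [0, 0, 0, 0, 0, 0, 1],
])

```text
clock: 10.58
eef_pos: [615.2, -190.1, 101.6]
eef_rot: [-3.141, -0.611, 1.549]
wrist_force: [0.1, 0.3, -1.0]
finger_gap: 9.6
finger_force: 30.0
```

servo_tool([
  [0, 0, 0, 0, -0.8, -0.6, 1],
  [0, 0, 0, 0, 0, 0, 1],
])

```text
clock: 10.82
eef_pos: [615.3, -190.8, 101.1]
eef_rot: [-3.141, -0.611, 1.55]
wrist_force: [-0.0, 1.6, 0.1]
finger_gap: 9.4
finger_force: 30.0
```

servo_tool([
  [0, 0, 0, 0, -0.4, -0.3, 1],
  [0, 0, 0, 0, 0, 0, 1],
])

```text
clock: 11.08
eef_pos: [615.4, -190.9, 101.1]
eef_rot: [-3.141, -0.612, 1.55]
wrist_force: [-0.7, 4.2, 3.7]
finger_gap: 9.4
finger_force: 30.0
```

servo_tool([
  [0, 0, 0, 0, -0.4, -0.3, 1],
  [0, 0, 0, 0, 0, 0, 1],
])

```text
clock: 11.32
eef_pos: [615.5, -190.9, 101.0]
eef_rot: [-3.141, -0.612, 1.551]
wrist_force: [-0.1, 5.5, 4.7]
finger_gap: 9.5
finger_force: 30.0
```

The end is felt on the bottom, at about 7 N along the axis. I'll release and back off along the fingers.

servo_tool([
  [0, 0, 0, 0, 0, 0, 0.85],
  [0, 0, 0, 0, 0, 0, 0.75],
  [0, 0, 0, 0, 0, 0, 0.65],
  [0, 0, 0, 0, 0, 0, 0.65],
  [0, 0, 0, 0, 0, 0, 0.65],
  [0, 0, 0, 0, -5.7, 8.2, 0.65],
  [0, 0, 0, 0, -11.5, 16.4, 0.65],
  [0, 0, 0, 0, -23, 32.8, 0.65],
  [0, 0, 0, 0, -23, 32.8, 0.65],
  [0, 0, 0, 0, 20, 30, 0.65],
  [-5, 0, 0, 0, 40, 30, 0.65],
  [-10, 0.2, 0, 0, 50, 0, 0.65],
  [-10, 0.2, 0, 0, 50, 0, 0.65],
  [-10, 0.2, -7.7, 0, 50, 0, 0.65],
])

```text
clock: 13.08
eef_pos: [615.3, -43.6, 252.4]
eef_rot: [3.127, -0.022, 1.435]
wrist_force: [0.2, 0.4, -0.6]
finger_gap: 32.9
finger_force: 0.0
```

```bash
python3 - <<'E'
from h import *
import cv2
s=manip.read_state();print(s['joints'].round(2),s['eef_pos'].round(1),s['eef_rot'].round(3),s['finger_gap'])
c=manip.camera("top")[100:220,300:430,::-1];d=manip.camera("side")[90:210,230:360,::-1]
o=np.hstack([cv2.resize(x,(400,369),interpolation=2) for x in(c,d)])
cv2.imwrite("pics/rel1.png",cv2.convertScaleAbs(o,alpha=1.5))
E
```

```text
[-0.14  0.41  1.26  0.02  1.45 -0.01] [615.3 -43.6 252.4] [ 3.127 -0.022  1.435] 32.93715772163862
```

View pics/rel1.png

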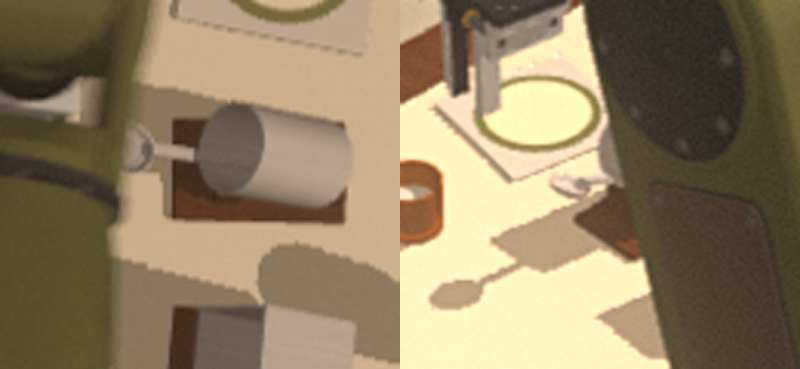

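Spoon 1 lies handle first in the round holder, with its bowl outside at top px (344,148). Next is the left spoon.

```bash
python3 - <<'E'
from h import *
s=manip.read_state();c=Ro.from_euler('xyz',s['eef_rot'])
m=Ro.from_euler('xyz',[np.pi,0,s['eef_rot'][2]])
print(np.degrees((m*c.inv()).as_rotvec()),np.degrees(s['eef_rot'][2]))
E
```

```text
[-1.24578048  0.94001764  0.00912045] 82.5182362175504
```

servo_tool([
  [-1.2, 0.9, 0, 0, 10, 0, 0.6],
  [0, 0, -7.9, -1, 15, -5, 0.6],
  [0, 0, -7.9, -1, 15, -10, 0.6],
  [0, 0, -7.9, -1, 15, -15, 0.6],
  [0, 0, -7.9, -1, 15, -15, 0.6],
  [0, 0, -7.9, -1, 15, -15, 0.6],
  [0, 0, -7.9, -1, 15, -15, 0.6],
  [0, 0, -7.9, -1, 15, -15, 0.6],
  [0, 0, -7.9, -0.4, 15, -15, 0.6],
  [0, 0, -7.9, 0, 12.7, -15, 0.6],
  [0, 0, -7.6, 0, 0, -32, 0.6],
  [0, 0, 0, 0, 0, -30, 0.6],
  [0, 0, 0, 0, 0, 0, 0.6],
])

```text
clock: 14.8
eef_pos: [607.1, 96.4, 66.5]
eef_rot: [-3.139, 0.001, 0.062]
wrist_force: [0.4, -0.6, 0.8]
finger_gap: 37.4
finger_force: 0.0
```

servo_tool([
  [0, 0, 0.3, 0.8, 2.7, -25, 0.6],
  [0, 0, 0, 0, 0, -22, 0.6],
  [0, 0, 0, 0, 0, -9, 0.6],
  [0, 0, 0, 0, 0, -5, 0.6],
  [0, 0, 0, 0, 0, -1, 0.6],
  [0, 0, 0, 0, 0, 0, 1],
  [0, 0, 0, 0, 0, 0, 1],
  [0, 0, 0, 0, 0, 0, 1],
  [0, 0, 0, 0, 0, 0, 1],
  [0, 0, 0, 0, 0, 0, 1],
])

```text
clock: 16.05
eef_pos: [608.8, 100.6, 6.9]
eef_rot: [-3.139, -0.004, 0.068]
wrist_force: [-0.5, 0.6, 2.8]
finger_gap: 9.8
finger_force: 30.0
```

servo_tool([
  [0, 0, 0, 0, 0, 0, 0.75],
  [0, 0, 0, 0, 0, 0, 0.75],
  [0, 0, 0, -1, -1, -2, 0.75],
  [0, 0, 0, 0, 0, -1, 0.75],
  [0, 0, 0, 0, 0, 0, 0.75],
  [0, 0, 0, 0, 0, 0, 1],
  [0, 0, 0, 0, 0, 0, 1],
  [0, 0, 0, 0, 0, 0, 1],
  [0, 0, 0, 0, 0, 0, 1],
])

```text
clock: 17.18
eef_pos: [607.7, 99.6, 3.7]
eef_rot: [-3.139, -0.004, 0.068]
wrist_force: [-0.2, 0.6, -0.1]
finger_gap: 9.4
finger_force: 30.0
```

servo_tool([
  [0, 0, 0, 0, 0, 10, 1],
  [0, 0, 0, 0, 0, 45, 1],
  [0, 0, 0, 0, 0, 45, 1],
  [0, 0, 0, 0, 0, 40, 1],
  [0, 0, 7.7, 1, -10, 10, 1],
  [0, 0, 7.7, 1, -16, 10, 1],
  [0, 0, 7.7, 1, -18, 10, 1],
  [0, 0, 7.7, 1, -18, 5, 1],
  [0, 0, 7.7, 1, -18, 2, 1],
  [0, 0, 7.7, 1, -18, 2, 1],
  [0, 0, 7.7, 1, -18, 2, 1],
  [0, 0, 7.7, 1, -18, 0, 1],
  [0, 0, 7.7, 1, -18, 0, 1],
  [0, 0, 7.7, 1, -17, 0, 1],
  [0, 0, 7.9, 0, -15, 0, 1],
  [5, -0.1, 0, 0, 0, 0, 1],
  [5, -0.1, 0, 0, 0, 0, 1],
  [5, -0.1, 0, 0, 0, 0, 1],
  [0, 0, 0, 0, 0, 0, 1],
])

```text
clock: 19.55
eef_pos: [617.5, -85.5, 184.7]
eef_rot: [-3.138, -0.265, 1.548]
wrist_force: [-0.4, 0.2, -1.1]
finger_gap: 9.4
finger_force: 30.0
```

servo_tool([
  [5, -0.1, 0, 0, 0, 0, 1],
  [5, -0.1, 0, 0, 0, 0, 1],
  [5, -0.1, 0, 0, 0, 0, 1],
  [5, -0.1, 0, 0, 0, 0, 1],
  [0, 0, 0, 0, 0, 0, 1],
  [0, 0, 0, 0, 0, 0, 1],
])

```text
clock: 20.3
eef_pos: [617.8, -84.0, 185.0]
eef_rot: [-3.139, -0.611, 1.551]
wrist_force: [0.8, 0.2, -1.3]
finger_gap: 9.3
finger_force: 30.0
```

```bash
python3 - <<'E'
from h import *
import cv2
s=manip.read_state();print(s['joints'].round(2),s['eef_pos'].round(1),s['eef_rot'].round(3))
c=manip.camera("top")[110:200,300:400,::-1];d=manip.camera("side")[90:180,250:350,::-1]
o=np.hstack([cv2.resize(x,(400,360),interpolation=2) for x in(c,d)])
cv2.imwrite("pics/in2.png",cv2.convertScaleAbs(o,alpha=1.5))
R=Ro.from_euler('xyz',s['eef_rot']).as_matrix();P=s['eef_pos']+R@[-136.7,0,1.7]
print("end",P,proj("top",P),proj("side",P))
E
```

```text
[-0.43  0.6   1.25  0.55  1.56 -0.49] [617.8 -84.  185. ] [-3.139 -0.611  1.551]
end [ 615.58283965 -194.9261697   105.17057587] [359.97148577 147.65485346] [295.92918394 141.91403354]
```

View pics/in2.png

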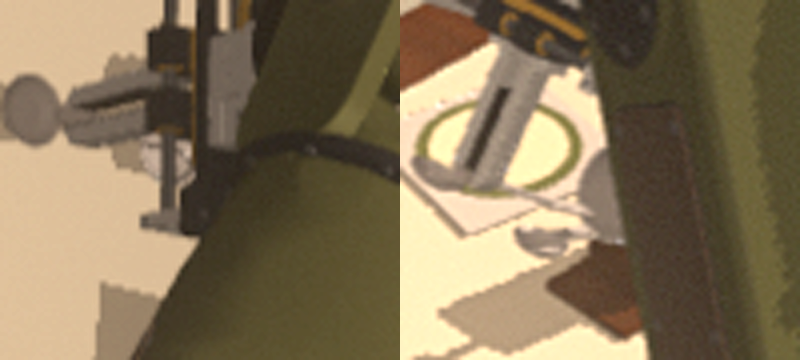

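servo_tool([
  [0, 0, 0, -0.1, -6.1, -4.3, 1],
  [0, 0, 0, -0.3, -12.3, -8.6, 1],
  [0, 0, 0, -0.3, -12.3, -8.6, 1],
  [0, 0, 0, -0.3, -12.3, -8.6, 1],
  [0, 0, 0, -0.3, -12.3, -8.6, 1],
  [0, 0, 0, -0.3, -12.3, -8.6, 1],
  [0, 0, 0, -0.3, -12.3, -8.6, 1],
  [0, 0, 0, -0.3, -8.2, -5.7, 1],
  [0, 0, 0, 0, -4.1, -2.9, 1],
  [0, 0, 0, 0, -2.5, -1.7, 1],
  [0, 0, 0, 0, -2.5, -1.7, 1],
  [0, 0, 0, 0, 0, 0, 1],
])

```text
clock: 21.9
eef_pos: [615.5, -181.7, 116.8]
eef_rot: [-3.138, -0.614, 1.55]
wrist_force: [-0.2, 0.3, -0.5]
finger_gap: 9.6
finger_force: 30.0
```

servo_tool([
  [0, 0, 0, 0, -1.2, -0.9, 1],
  [0, 0, 0, 0, -1.2, -0.9, 1],
  [0, 0, 0, 0, -1.2, -0.9, 1],
  [0, 0, 0, 0, -1.2, -0.9, 1],
  [0, 0, 0, 0, -0.8, -0.6, 1],
  [0, 0, 0, 0, -0.8, -0.6, 1],
  [0, 0, 0, 0, 0, 0, 1],
])

```text
clock: 22.78
eef_pos: [615.4, -188.1, 111.8]
eef_rot: [-3.138, -0.614, 1.55]
wrist_force: [-0.3, -1.2, -0.8]
finger_gap: 9.4
finger_force: 30.0
```

servo_tool([
  [0, 0, 0, 0, -0.8, -0.6, 1],
  [0, 0, 0, 0, -0.8, -0.6, 1],
  [0, 0, 0, 0, -0.8, -0.6, 1],
  [0, 0, 0, 0, -0.8, -0.6, 1],
  [0, 0, 0, 0, 0, 0, 1],
])

```text
clock: 23.4
eef_pos: [615.5, -191.3, 109.5]
eef_rot: [-3.138, -0.614, 1.55]
wrist_force: [0.4, 0.4, -1.6]
finger_gap: 9.6
finger_force: 30.0
```

servo_tool([
  [0, 0, 0, 0, -0.8, -0.6, 1],
  [0, 0, 0, 0, -0.8, -0.6, 1],
  [0, 0, 0, 0, 0, 0, 1],
])

```text
clock: 23.78
eef_pos: [615.4, -192.9, 108.3]
eef_rot: [-3.138, -0.615, 1.55]
wrist_force: [0.3, 0.5, -0.5]
finger_gap: 9.4
finger_force: 30.0
```

servo_tool([
  [0, 0, 0, 0, -0.8, -0.6, 1],
  [0, 0, 0, 0, 0, 0, 1],
])

```text
clock: 24.02
eef_pos: [615.5, -193.7, 107.7]
eef_rot: [-3.138, -0.614, 1.55]
wrist_force: [-0.7, -0.2, -0.4]
finger_gap: 9.5
finger_force: 30.0
```

servo_tool([
  [0, 0, 0, 0, -0.6, -0.4, 1],
  [0, 0, 0, 0, 0, 0, 1],
])

```text
clock: 24.28
eef_pos: [615.4, -194.3, 107.3]
eef_rot: [-3.138, -0.614, 1.55]
wrist_force: [-0.2, 0.0, -1.5]
finger_gap: 9.8
finger_force: 30.0
```

servo_tool([
  [0, 0, 0, 0, -0.6, -0.4, 1],
  [0, 0, 0, 0, 0, 0, 1],
])

```text
clock: 24.52
eef_pos: [615.5, -194.6, 107.1]
eef_rot: [-3.138, -0.615, 1.55]
wrist_force: [0.5, 2.3, 1.2]
finger_gap: 9.4
finger_force: 30.0
```

servo_tool([
  [0, 0, 0, 0, -0.6, -0.4, 1],
  [0, 0, 0, 0, 0, 0, 1],
])

```text
clock: 24.78
eef_pos: [615.7, -194.7, 107.2]
eef_rot: [-3.139, -0.616, 1.551]
wrist_force: [-0.7, 5.9, 3.3]
finger_gap: 9.3
finger_force: 30.0
```

servo_tool([
  [0, 0, 0, 0, -0.4, -0.3, 1],
  [0, 0, 0, 0, 0, 0, 1],
])

```text
clock: 25.02
eef_pos: [615.8, -194.8, 107.1]
eef_rot: [-3.139, -0.616, 1.552]
wrist_force: [-0.9, 8.8, 6.4]
finger_gap: 9.2
finger_force: 30.0
```

servo_tool([
  [0, 0, 0, 0, 0, 0, 0.85],
  [0, 0, 0, 0, 0, 0, 0.75],
  [0, 0, 0, 0, 0, 0, 0.7],
  [0, 0, 0, 0, 0, 0, 0.7],
  [0, 0, 0, 0, 0, 0, 0.7],
  [0, 0, 0, 0, -5.7, 8.2, 0.7],
  [0, 0, 0, 0, -11.5, 16.4, 0.7],
  [0, 0, 0, 0, -23, 32.8, 0.7],
  [0, 0, 0, 0, -23, 32.8, 0.7],
  [0, 0, 0, 0, 20, 30, 0.7],
  [-5, 0, 0, 0, 40, 20, 0.7],
  [-10, 0.2, 0, 0, 50, 0, 0.7],
  [-10, 0.2, 0, 0, 50, 0, 0.7],
  [-10, 0.2, -7.7, 0, 50, 0, 0.7],
  [0, 0, -7.7, 0, 50, -15, 0.7],
  [0, 0, -7.7, 0, 50, -15, 0.7],
  [0, 0, -7.7, 0, 50, -15, 0.7],
  [0, 0, 0, 0, 0, 0, 0.6],
])

```text
clock: 27.28
eef_pos: [614.9, 103.6, 200.9]
eef_rot: [3.136, -0.029, 1.036]
wrist_force: [-0.3, -0.4, -0.7]
finger_gap: 34.9
finger_force: 0.0
```

```bash
python3 - <<'E'
from h import *
import cv2
c=manip.camera("top")[110:200,310:410,::-1];d=manip.camera("side")[90:180,250:350,::-1]
o=np.hstack([cv2.resize(x,(400,360),interpolation=2) for x in(c,d)])
cv2.imwrite("pics/rel2.png",cv2.convertScaleAbs(o,alpha=1.5))
s=manip.read_state();c=Ro.from_euler('xyz',s['eef_rot'])
t=Ro.from_euler('xyz',[np.pi,0,s['eef_rot'][2]])
print(s['eef_pos'].round(1),np.degrees((t*c.inv()).as_rotvec()).round(2),np.degrees(s['eef_rot'][2]))
E
```

```text
[615.7 100.6 202.1] [-1.25  1.26  0.01] 59.367468529441744
```

View pics/rel2.png

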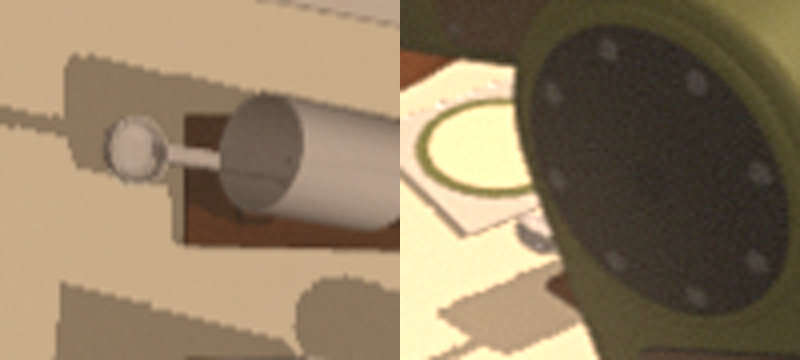

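Spoon 2 is nested on spoon 1, with both bowls at top px (343.5,147). Next is the fork.

servo_tool([
  [-1.2, 1.2, 0, -2, 6, 0, 0.6],
  [0, 0, -7.9, -4, 12, -10, 0.6],
  [0, 0, -7.9, -5, 13, -15, 0.6],
  [0, 0, -7.9, -5, 13, -15, 0.6],
  [0, 0, -7.9, -5, 13, -15, 0.6],
  [0, 0, -7.9, -5, 13, -15, 0.6],
  [0, 0, -7.9, -5, 13, -15, 0.6],
  [0, 0, -7.9, -5, 13, -15, 0.6],
  [0, 0, -7.9, -4, 13, -15, 0.6],
  [0, 0, -7.8, -2.6, 13.4, -20, 0.6],
  [0, 0, 0, 0, 0, 0, 0.6],
  [0, 0, 0, 0, 0, 0, 0.6],
])

```text
clock: 28.88
eef_pos: [573.5, 222.7, 67.4]
eef_rot: [-3.141, -0.002, -0.202]
wrist_force: [-0.2, 0.2, 0.8]
finger_gap: 37.8
finger_force: 0.0
```

servo_tool([
  [0, 0, 0, 0, 0, -25, 0.6],
  [0, 0, 0, 0, 0, -22, 0.6],
  [0, 0, 0, 0, 0, -10, 0.6],
  [0, 0, 0, 0, 0, -5, 0.6],
  [0, 0, 0, 0, 0, -1.5, 0.6],
  [0, 0, 0, 0, 0, 0, 0.6],
  [0, 0, 0, 0, 0, 0, 0.6],
  [0, 0, 0, 0, 0, 0, 1],
  [0, 0, 0, 0, 0, 0, 1],
  [0, 0, 0, 0, 0, 0, 1],
  [0, 0, 0, 0, 0, 0, 1],
  [0, 0, 0, 0, 0, 0, 1],
])

```text
clock: 30.38
eef_pos: [572.9, 223.4, 3.0]
eef_rot: [-3.141, -0.001, -0.205]
wrist_force: [-0.6, 0.7, 0.9]
finger_gap: 9.5
finger_force: 30.0
```

servo_tool([
  [0, 0, 0, 0, 0, 10, 1],
  [0, 0, 0, 0, 0, 45, 1],
  [0, 0, 0, 0, 0, 45, 1],
  [0, 0, 0, 0, 0, 40, 1],
  [0, 0, 7.4, -5, -13, 8, 1],
  [0, 0, 7.4, -9, -24, 10, 1],
  [0, 0, 7.4, -9, -24, 10, 1],
  [0, 0, 7.4, -9, -24, 5, 1],
  [0, 0, 7.4, -9, -24, 5, 1],
  [0, 0, 7.4, -9, -24, 0, 1],
  [0, 0, 7.4, -9, -24, 0, 1],
  [0, 0, 7.4, -9, -24, 0, 1],
  [0, 0, 7.4, -9, -24, 0, 1],
  [0, 0, 7.4, -9, -24, 0, 1],
  [0, 0, 7.4, -9, -24, 0, 1],
  [0, 0, 7.4, -8, -24, 0, 1],
  [0, 0, 7.1, -6.5, -25, 0, 1],
  [0, 0, 0, 0, 0, 0, 1],
  [0, 0, 0, 0, 0, 0, 1],
])

```text
clock: 32.75
eef_pos: [463.5, -78.2, 181.3]
eef_rot: [3.141, -0.001, 1.466]
wrist_force: [-0.8, -0.1, -0.5]
finger_gap: 9.7
finger_force: 30.0
```

servo_tool([
  [5, -0.5, 0, 0, 0, 0, 1],
  [5, -0.5, 0, 0, 0, 0, 1],
  [5, -0.5, 0, 0, 0, 0, 1],
  [5, -0.5, 0, 0, 0, 0, 1],
  [5, -0.5, 0, 0, 0, 0, 1],
  [5, -0.5, 0, 0, 0, 0, 1],
  [5, -0.5, 0, 0, 0, 0, 1],
  [0, 0, 0, 0, 0, 0, 1],
  [0, 0, 0, 0, 0, 0, 1],
])

```text
clock: 33.88
eef_pos: [463.5, -78.2, 181.1]
eef_rot: [-3.139, -0.613, 1.468]
wrist_force: [0.5, -0.1, -1.0]
finger_gap: 9.2
finger_force: 30.0
```

```bash
python3 - <<'E'
from h import *
import cv2
s=manip.read_state();print(s['joints'].round(2),s['eef_pos'].round(1),s['eef_rot'].round(3))
c=manip.camera("top")[120:255,300:450,::-1];d=manip.camera("side")[90:225,240:390,::-1]
o=np.hstack([cv2.resize(x,(400,360),interpolation=2) for x in(c,d)])
cv2.imwrite("pics/in3.png",cv2.convertScaleAbs(o,alpha=1.5))
R=Ro.from_euler('xyz',s['eef_rot']).as_matrix();P=s['eef_pos']+R@[-136.6,0,1]
print("axis",R[:,0],"end",P,proj("top",P),proj("side",P))
E
```

```text
[-0.55  0.28  1.73  0.55  1.45 -0.61] [463.5 -78.2 181.1] [-3.139 -0.613  1.468]
axis [0.08385912 0.81359372 0.57535459] end [ 452.14171663 -188.75973112  101.67197227] [357.78891053 212.92798003] [336.61710291 169.10926479]
```

View pics/in3.png

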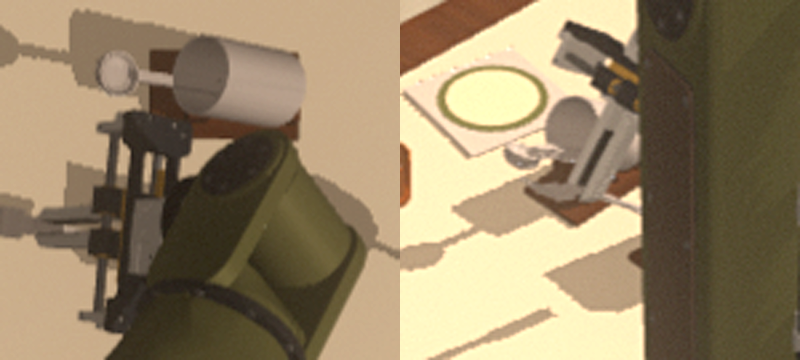

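servo_tool([
  [0, 0, 0, -0.6, -6.1, -4.3, 1],
  [0, 0, 0, -1.3, -12.2, -8.6, 1],
  [0, 0, 0, -1.3, -12.2, -8.6, 1],
  [0, 0, 0, -1.3, -12.2, -8.6, 1],
  [0, 0, 0, -1.3, -12.2, -8.6, 1],
  [0, 0, 0, -1.3, -12.2, -8.6, 1],
  [0, 0, 0, -1.3, -12.2, -8.6, 1],
  [0, 0, 0, -0.8, -8.2, -5.7, 1],
  [0, 0, 0, -0.4, -4.1, -2.9, 1],
  [0, 0, 0, -0.2, -2.5, -1.7, 1],
  [0, 0, 0, -0.2, -2.5, -1.7, 1],
  [0, 0, 0, 0, 0, 0, 1],
])

```text
clock: 35.48
eef_pos: [453.4, -175.2, 113.1]
eef_rot: [-3.14, -0.615, 1.468]
wrist_force: [1.0, 0.2, -1.0]
finger_gap: 9.0
finger_force: 30.0
```

servo_tool([
  [0, 0, 0, -0.1, -1.2, -0.9, 1],
  [0, 0, 0, -0.1, -1.2, -0.9, 1],
  [0, 0, 0, -0.1, -0.8, -0.6, 1],
  [0, 0, 0, -0.1, -0.8, -0.6, 1],
  [0, 0, 0, -0.1, -0.8, -0.6, 1],
  [0, 0, 0, -0.1, -0.8, -0.6, 1],
  [0, 0, 0, 0, 0, 0, 1],
])

```text
clock: 36.35
eef_pos: [452.7, -180.9, 108.8]
eef_rot: [-3.14, -0.615, 1.468]
wrist_force: [0.2, -0.8, -0.3]
finger_gap: 9.9
finger_force: 30.0
```

servo_tool([
  [0, 0, 0, -0.1, -0.8, -0.6, 1],
  [0, 0, 0, -0.1, -0.8, -0.6, 1],
  [0, 0, 0, -0.1, -0.8, -0.6, 1],
  [0, 0, 0, 0, 0, 0, 1],
])

```text
clock: 36.85
eef_pos: [452.5, -183.3, 107.0]
eef_rot: [-3.14, -0.615, 1.468]
wrist_force: [0.4, -0.3, -0.2]
finger_gap: 9.4
finger_force: 30.0
```

servo_tool([
  [0, 0, 0, -0.1, -0.8, -0.6, 1],
  [0, 0, 0, -0.1, -0.8, -0.6, 1],
  [0, 0, 0, 0, 0, 0, 1],
])

```text
clock: 37.22
eef_pos: [452.3, -184.9, 105.8]
eef_rot: [-3.14, -0.615, 1.468]
wrist_force: [-0.2, -0.5, -0.3]
finger_gap: 9.3
finger_force: 30.0
```

servo_tool([
  [0, 0, 0, -0.1, -0.8, -0.6, 1],
  [0, 0, 0, -0.1, -0.8, -0.6, 1],
  [0, 0, 0, 0, 0, 0, 1],
])

```text
clock: 37.6
eef_pos: [452.1, -186.5, 104.6]
eef_rot: [-3.14, -0.615, 1.468]
wrist_force: [-0.9, -0.9, -0.4]
finger_gap: 9.3
finger_force: 30.0
```

servo_tool([
  [0, 0, 0, -0.1, -0.8, -0.6, 1],
  [0, 0, 0, 0, 0, 0, 1],
])

```text
clock: 37.85
eef_pos: [451.9, -187.3, 104.0]
eef_rot: [-3.14, -0.615, 1.468]
wrist_force: [-0.6, 0.2, -0.3]
finger_gap: 9.7
finger_force: 30.0
```

servo_tool([
  [0, 0, 0, -0.1, -0.6, -0.4, 1],
  [0, 0, 0, 0, 0, 0, 1],
])

```text
clock: 38.1
eef_pos: [451.9, -187.8, 103.6]
eef_rot: [-3.14, -0.615, 1.468]
wrist_force: [-0.3, -0.6, -0.9]
finger_gap: 9.6
finger_force: 30.0
```

servo_tool([
  [0, 0, 0, -0.1, -0.6, -0.4, 1],
  [0, 0, 0, 0, 0, 0, 1],
])

```text
clock: 38.35
eef_pos: [451.8, -188.2, 103.4]
eef_rot: [-3.14, -0.616, 1.468]
wrist_force: [-0.2, 3.7, 2.0]
finger_gap: 9.6
finger_force: 30.0
```

servo_tool([
  [0, 0, 0, -0.1, -0.6, -0.4, 1],
  [0, 0, 0, 0, 0, 0, 1],
])

```text
clock: 38.6
eef_pos: [451.8, -188.3, 103.3]
eef_rot: [-3.14, -0.617, 1.469]
wrist_force: [0.2, 7.5, 5.9]
finger_gap: 9.7
finger_force: 30.0
```

servo_tool([
  [0, 0, 0, -0.1, -0.6, -0.4, 1],
  [0, 0, 0, 0, 0, 0, 1],
])

```text
clock: 38.85
eef_pos: [451.8, -188.3, 103.3]
eef_rot: [-3.14, -0.618, 1.469]
wrist_force: [1.3, 11.9, 8.8]
finger_gap: 9.5
finger_force: 30.0
```

servo_tool([
  [0, 0, 0, -0.1, -0.4, -0.3, 1],
  [0, 0, 0, 0, 0, 0, 1],
])

```text
clock: 39.1
eef_pos: [451.8, -188.4, 103.2]
eef_rot: [-3.14, -0.619, 1.47]
wrist_force: [0.9, 14.2, 12.4]
finger_gap: 9.3
finger_force: 30.0
```

The fork's end is felt on the floor. I'll ease the pressure off, release and retreat.

servo_tool([
  [0, 0, 0, 0.1, 1, 0.7, 1],
  [0, 0, 0, 0, 0, 0, 0.85],
  [0, 0, 0, 0, 0, 0, 0.75],
  [0, 0, 0, 0, 0, 0, 0.65],
  [0, 0, 0, 0, 0, 0, 0.65],
  [0, 0, 0, 0, 0, 0, 0.65],
  [0, 0, 0, -0.6, -5.7, 8.2, 0.65],
  [0, 0, 0, -1.2, -11.5, 16.4, 0.65],
  [0, 0, 0, -2, -23, 32.8, 0.65],
  [0, 0, 0, -2, -23, 32.8, 0.65],
  [0, 0, 0, 0, 20, 35, 0.65],
  [-5, 0.5, 0, 0, 40, 30, 0.65],
  [-10, 1, 0, 0, 50, 0, 0.65],
  [-10, 1, 0, 0, 50, 0, 0.65],
  [-10, 1, 0, 0, 55, 0, 0.65],
  [0, 0, 0, 0, 55, 0, 0.65],
  [0, 0, 0, 0, 55, 0, 0.65],
  [0, 0, 0, 0, 55, 0, 0.65],
  [0, 0, 0, 0, 55, 0, 0.65],
  [0, 0, 0, 0, 0, 0, 0.65],
])

```text
clock: 41.6
eef_pos: [445.5, 179.0, 258.0]
eef_rot: [-3.137, -0.021, 1.472]
wrist_force: [0.2, -0.9, -0.4]
finger_gap: 32.5
finger_force: 0.0
```

```bash
python3 - <<'E'
from h import *
import cv2
s=manip.read_state();print(s['eef_pos'].round(1),s['finger_gap'],s['clock'])
c=manip.camera("top")[:,:,::-1];d=manip.camera("side")[90:225,240:390,::-1]
o=np.hstack([cv2.resize(c,(400,300)),cv2.resize(c[110:260,300:500],(400,300),interpolation=2)])
o2=np.zeros((290,800,3),np.uint8);o2[:,:322]=cv2.resize(d,(322,290),interpolation=2)
cv2.imwrite("pics/end.png",cv2.convertScaleAbs(np.vstack([o,o2]),alpha=1.4))
E
```

```text
[445.5 179.  258. ] 32.535034596871974 41.6
```

View pics/end.png

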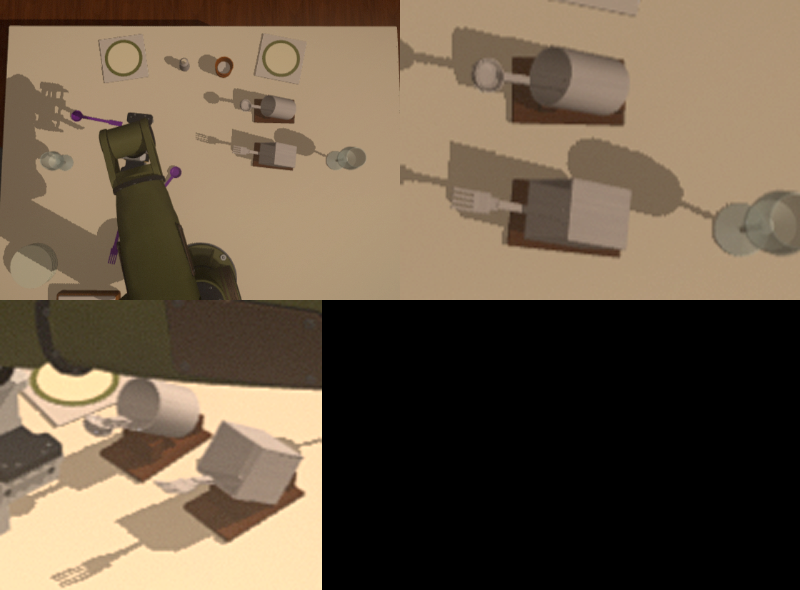

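The picture shows both spoons in the round holder (stacked bowls), the fork in the square holder, and every bystander still standing in place.

```bash
python3 -c "
from cell import manip
print(manip.sign_off())"
```

```text
the job is handed in; nothing more can be done
None
```

Both spoons are in the round holder and the fork is in the square one, each handle first and eased in until I felt its end on the bottom; the bystanders and purple look-alikes look untouched, and I handed the job in at about 42 s.

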